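# Open the reagent safe by its three dials

## Task

Unlock the grey reagent safe and leave its lid standing open on its gas struts. Set the left dial to 3 and the middle dial to 8; the third number was never written down, so after that turn the right dial slowly clockwise (it is less than a third of a turn away) until you feel the bolt drop in and the dial stop dead. Then lift the lid by its bar handle past its balance point so that the struts carry it fully open, and leave the other things on the bench where they are.

Things in the scene. Friction and masses are not known exactly. Their poses are not given: they have to be found in the camera images.
- safe: Heavy light-grey steel reagent safe fixed to the bench, 330 x 330 mm, 115 mm high when shut. Origin: centre of its underside; z up, x from its front (robot's side) to its back (hinge), y to its left. Its front 160 mm is a flat dark lock deck 76 mm above the bench with three black dials in a row, 118 mm in front of the origin, 85 mm apart. The lid behind stands 40 mm above the deck
- dial_left_grip (a point): On the left dial's upright axis, 24 mm above the deck, at the height to grip: a round fluted black grip, 34 mm diameter, from 6 to 37 mm above the deck, on a skirt 47 mm across and 6 mm high. It turns endlessly with light friction (about 0.05 N m) and stays where it is left. The point turns with the dial
- dial_middle_grip (a point): The same for the middle dial (same size)
- dial_right_grip (a point): The same for the right dial. Under the deck a spring presses the bolt against cams on all three dials: only when all three stand on their numbers at once does it drop in, by itself. It then frees the lid and holds the dials fast: none turns by more than 0.4 rad any more
- dial_left (a joint): Angle of the left dial (rad), growing clockwise seen from above. Its pointer (white line on skirt and side, red on top) points at number n of the fixed ring of numbers when the angle is n x 0.628 (plus any whole turns); 0 lies at the back, towards the hinge, and 1 to 9 follow clockwise. The lock takes 3 within 0.18 rad either way
- dial_middle (a joint): The same for the middle dial; the lock takes 8 within 0.18 rad either way
- dial_right (a joint): The same for the right dial. Its number is unknown and need not be whole: it lies 0.4 to 1.9 rad clockwise of where the dial stands at the start. Turned slowly (1 rad/s or less) the bolt drops in within 0.09 rad of it, and the dial stops dead about 0.1 rad beyond it: a gripper that turns on slips or meets 0.3 N m and more
- dial_left_pointer (a point): Tip of the left dial's pointer, 24 mm from the dial's axis, 4 mm above the deck; turns with the dial
- dial_left_number (a point): The place beside number 3 of the left dial where the pointer's tip belongs
- dial_middle_pointer (a point): Tip of the middle dial's pointer, as on the left
- dial_middle_number (a point): The place beside number 8 of the middle dial where the pointer's tip belongs
- lid (a joint): Angle of the lid (rad): 0 shut, 1.4 fully open at its stop. Locked, it gives about 0.01 rad. It weighs 1.2 to 1.35 kg and takes up to 6 N at the handle; two damped gas struts carry part of it. Let go below about 0.5 rad it falls shut; above about 0.8 rad the struts raise it to the stop in one to two seconds
- lid_handle (a point): Middle of the lid's handle: a steel bar of 11 mm diameter along the safe's y, 100 mm free between its posts, 32 mm above the deck, carried 46 mm in front of the lid's front edge (40 mm free between, and the lid's top there is 7 mm higher than the bar, so do not come down with the fingers spread wide). It moves with the lid
- lid_hinge (a point): On the lid's hinge line, which runs along the safe's y at the back, 100 mm above the bench; the handle lies 210 mm in front of it and 8 mm higher when shut. The lid's front edge rises as it opens
- vial_brown: Bystander: loose brown vial with black cap, 34 x 80 mm, standing to the right of the safe; origin at its foot, z up
- bottle_redcap: Bystander: loose small white bottle with red cap, 35 x 74 mm, standing to the right of the safe; origin at its foot, z up
- masking_roll: Bystander: loose roll of masking tape, 104 mm across, 25 mm high, lying to the left of the safe; origin under its middle

How it is judged (in metres and radians):
On the way, in this order (a step that is already met when the one before it is completed fails the run):
1. the left dial stands on 3 and the middle dial on 8 (distance between dial_left_pointer and dial_left_number below 0.0055 m and distance between dial_middle_pointer and dial_middle_number below 0.0055 m), for 0.2 s.
2. the unlocked lid is lifted past its balance point (value of joint lid above 0.8 rad), for 0.1 s.
At the end, for the whole second after the job is handed in: The lid stands open on its struts by more than 1.25 rad (72 degrees) and at rest, with the left dial still on 3 and the middle dial still on 8 (pointer tip within 5.5 mm of its number's place, about 0.23 rad) (all of step 1 and value of joint lid above 1.25 rad and velocity of joint lid between -0.1 and 0.1 rad/s); the robot touches nothing.
It fails at once if one of the loose things on the bench is moved by more than 30 mm (distance of any of vial_brown, bottle_redcap, masking_roll from where it was at the start of the episode above 0.03 m).
It fails at once if the vial or the bottle is knocked over (angle between any of vial_brown, bottle_redcap's own z axis and vertical above 0.6 rad).
It also fails if it takes over 72 s, if anything falls off the work surface, if the arm or the gripper's body presses on something with over 40 N, if the wrist force passes 120 N, or if a joint passes its speed limit or range.

## Robot

A 6-joint arm with a two-finger parallel gripper is mounted at the origin on a cart in front of the work surface, level with it; the furniture and walls round the work are solid. World frame = base frame: x ahead of the robot, y to its left, z up, the work surface at z = 0. Lengths are in mm, angles in rad, forces in N, time in s.
With the tool pointing down it reaches from about 400 to 925 mm from the base axis. Payload 12.5 kg.
Tool frame: the origin (TCP) lies on the centre line of the jaws, within the pads' length; the fingertips stand 14 mm ahead of it and the grasp point (between the pads) lies 5 mm behind it; z points along the fingers, x is the direction in which the jaws open and shut, and the axes are right-handed (so a half turn about z gives the same grasp; the last joint's range is limited). The gripper opens to 95 mm and grips with 3 to 60 N. Pads are 20 mm wide; open, the fingers measure 119 mm over their backs; the gripper's body (75 mm by 180 mm) begins 59 mm behind the grasp point.
Start: joints at [1.159, 0.491, 1.559, -0, 1.092, -0.106], TCP at [188.143, 596.026, 228.661] pointing down, gripper open.
Joint ranges: [-3.1, 3.1], [-0.84, 2.19], [0.05, 2.79], [-1.13, 4.28], [0.06, 2.93], [-2.69, 2.69]. Speed limits (rad/s): [2.22, 2.22, 2.79, 3.14, 3.14, 3.14].

## Interface

Orientations are given as [roll, pitch, yaw] about the fixed x, y, z axes, in that order (R = Rz(yaw) Ry(pitch) Rx(roll)).
In Python, from cell import state, read_camera, job_done gives the robot as it stands.
- The arm moves only by the shell command python3 -m handwheel 'ROWS'. ROWS is JSON, a list of rows, each an object of numbers: "hand": the finger opening in m, from 0 to 0.0951; "x", "y", "z": the shift along the world's x, y, z in m; "spin": the turn about the world's z in units of 5 degrees (1.0 is 5 degrees). In form: [{"hand": .., "x": .., "y": .., "z": .., "spin": ..}, ...]. A call has 1 to 20 rows; each row is the pose to reach, as a shift and turn from the pose commanded when the call began; what a row does not reach only later rows make up. A row lasts 1/12 s, in which the tool goes at most 41.7 mm and 7.16 degrees, less where a joint would pass 70% of its speed; a pose out of reach is approached as far as the arm can. A call with a gripper value outside its range is refused whole. The fingers move at their own pace and stop on an object; the grip force is fixed at half the most. Time passes only in rows, so rows that repeat a pose let the fingers close. It gives the time, the measured TCP pose, the force and the opening at its end, in the units of the state.
- state(): the state, without advancing time (a new reading comes with each control period).
- read_camera(name): name is "scene" or "top" or "wrist"; returns a dict with "img" (480x640x3 uint8, red, green, blue), "fx", "fy", "cx", "cy" (pixels), "T" (4x4, takes a point from camera to world coordinates). Camera axes: x right, y down, z forward; pixel columns grow to the right and rows downward; lengths in mm; the calibration is good to about 2 mm. A picture is of the moment at which its call begins. There is no depth.
- job_done(): hands the job in, once; it reports no verdict.
The state is a dict: "t": time; "joints": joint angles; "qvel": joint speeds; "tau": joint torques, N m; "eef_pos": TCP position; "tcp_rot": TCP orientation; "ft_force": force on the tool from outside, world axes, zero at the start; "moment": the same for the moment, N m; "opening": opening from 0.0 (shut) to 1.0 (fully open).
Only numpy, scipy, OpenCV 4.12 (cv2) and the standard library are available. Lean on these libraries where they do the work, as an engineer would, in place of code of your own. Each camera call takes 0.05 s, during which the arm holds its last target. There are 200 camera calls.

## Working session

There is one attempt and no reset: what is moved stays moved. The work goes in short steps, Python scripts to look and compute and a shell command to move; the robot and the scene stay as the last step left them, time stands still between calls to the robot, and variables do not carry over. Pictures are saved under pics/ and viewed, about 8 in all and at most 12, crops included, and the job is handed in when it is done.

```bash
mkdir -p pics; python3 - <<'E'
from cell import state, read_camera
import cv2,numpy as np
print(state())
for n in ("top","scene"):
    c=read_camera(n); cv2.imwrite(f"pics/{n}0.png",c["img"][:,:,::-1]); np.savez(f"pics/{n}0.npz",**c)
    print(n,c["fx"],c["fy"],c["cx"],c["cy"],np.round(c["T"],4).tolist())
E
```

```text
{'t': 0.0, 'joints': array([ 1.15938454e+00,  4.91559235e-01,  1.55944102e+00, -2.15121126e-05,
        1.09169942e+00, -1.05571938e-01]), 'qvel': array([-0.00113525,  0.00027236, -0.00134461,  0.00037231,  0.00068906,
       -0.00061913]), 'tau': array([ 1.31339151e-03, -6.12645292e+01, -2.58176190e+01,  6.92794262e-02,
        4.82866878e-02, -1.43751276e-04]), 'eef_pos': array([188.05977068, 595.79993325, 228.06484438]), 'tcp_rot': array([-3.14149497e+00,  1.10287189e-03,  1.26496645e+00]), 'ft_force': array([ 0.67323225, -0.30461771,  0.24901208]), 'moment': array([ 0.08280493, -0.01782127, -0.04834555]), 'opening': 1.0003285757050366}
top 597.2136027025053 597.2136027025053 320.0209096897647 235.3556079225173 [[0.0489, -0.8621, 0.5045, -258.7462], [-0.9987, -0.0479, 0.0149, 76.8296], [0.0113, -0.5046, -0.8633, 1508.9908], [0.0, 0.0, 0.0, 1.0]]
scene 614.9191141200878 614.9191141200878 324.9278984976278 236.77243643150646 [[0.733, -0.3464, 0.5854, -443.4257], [-0.6798, -0.4024, 0.6131, -915.9513], [0.0232, -0.8474, -0.5305, 973.1137], [0.0, 0.0, 0.0, 1.0]]
```

View pics/top0.png

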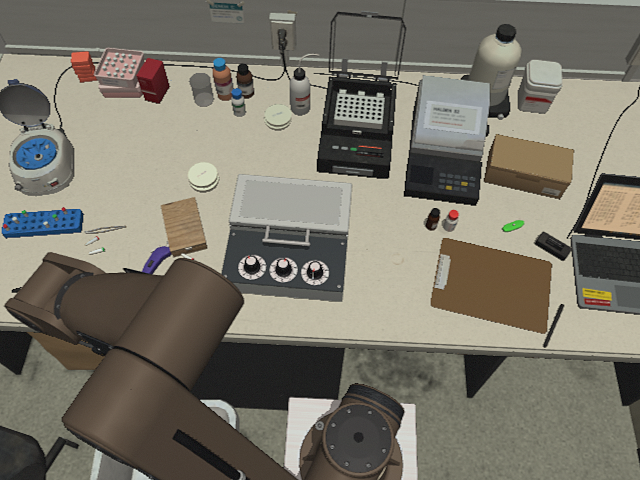

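View pics/scene0.png

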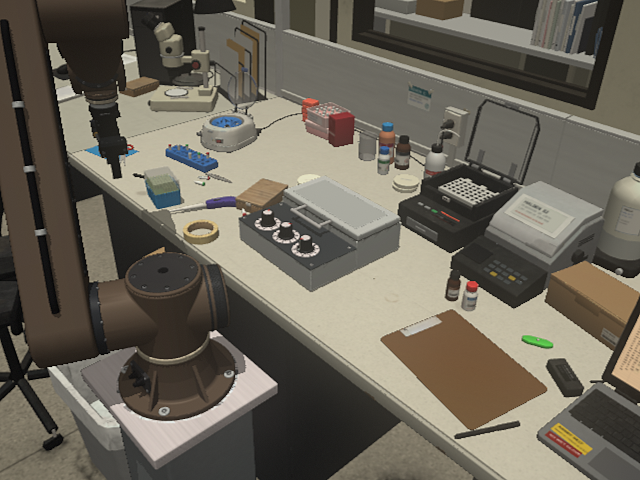

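Top view: safe around (225–352, 177–300), with dials near (251,265), (284,268) and (315,271), and the bar handle near (287,240). The scene view shows the same dials at (266,222), (286,232) and (306,247), with the roll at (200,232). I'll zoom in on the dials.

```bash
cat > h.py <<'E'
import numpy as np,cv2
def load(f): return dict(np.load(f))
def ray(c,u,v,z):
    d=c["T"][:3,:3]@np.array([(u-c["cx"])/c["fx"],(v-c["cy"])/c["fy"],1.]); o=c["T"][:3,3]
    return o+d*(z-o[2])/d[2]
def proj(c,p):
    q=c["T"][:3,:3].T@(np.asarray(p,float)-c["T"][:3,3]); return np.array([c["fx"]*q[0]/q[2]+c["cx"],c["fy"]*q[1]/q[2]+c["cy"]])
E
python3 - <<'E'
from h import *
t=load("pics/top0.npz"); s=load("pics/scene0.npz")
a=cv2.resize(t["img"][225:305,215:360],None,fx=5.5,fy=5.5,interpolation=cv2.INTER_CUBIC)
b=cv2.resize(s["img"][195:275,235:365],None,fx=5.5,fy=5.5,interpolation=cv2.INTER_CUBIC) 
a=cv2.resize(a,(540,298)); b=cv2.resize(b,(484,298))
cv2.imwrite("pics/crop0.png",np.vstack([a,cv2.copyMakeBorder(b,0,0,0,56,0)])[:,:,::-1])
# white ring/lines on deck in top view and red marks
for n,c,(x0,x1,y0,y1) in (("top",t,(225,350,240,295)),("scene",s,(245,330,200,265))):
    im=c["img"][y0:y1,x0:x1].astype(int)
    red=((im[...,0]>110)&(im[...,0]-im[...,1]>50)).astype(np.uint8)
    wh=(im.min(2)>170).astype(np.uint8); wh=cv2.morphologyEx(wh,cv2.MORPH_CLOSE,np.ones((3,3)))
    for nm,m in(("red",red),("white",wh)):
        k,l,st,ce=cv2.connectedComponentsWithStats(m)
        for i in range(1,k):
            if st[i,4]>(2 if nm=="red" else 40):print(n,nm,ce[i]+[x0,y0],st[i], ray(c,*(ce[i]+[x0,y0]),113 if nm=="red" else 77).round(1))
# lid/deck corners
for uv,z in (((238,177),115),((352,181),115),((224,290),76),((342,298),76)): print(uv,ray(t,*uv,z).round(1))
E
```

```text
top red [248.6 256.8] [23 16  2  3  5] [480.8 286.6 113. ]
top red [284.4 259.8] [59 19  2  3  5] [477.  191.3 113. ]
top red [313.5 269.5] [88 29  2  2  4] [452.5 113.  113. ]
top white [285.37096774 241.19354839] [39  0 45  4 62] [554.1 196.2  77. ]
top white [251.8037037  267.05555556] [ 14  16  27  23 270] [469.2 280.   77. ]
top white [283.2556391  269.91729323] [ 45  18  27  24 266] [465.2 194.9  77. ]
top white [314.77738516 272.40636042] [ 77  21  27  24 283] [462.4 110.   77. ]
scene red [268.5 209.5] [23  9  2  2  4] [483.6 288.8 113. ]
scene red [289. 223.] [43 23  3  1  3] [479.6 194.  113. ]
scene red [301. 238.] [55 38  3  1  3] [454.  114.7 113. ]
scene white [316.21428571 207.45535714] [ 56   0  29  18 112] [637.5 257.   77. ]
scene white [280.86742424 231.14772727] [ 10  18  55  25 264] [472.7 221.3  77. ]
scene white [304.65740741 250.99074074] [ 47  43  27  14 108] [456.6 102.8  77. ]
(238, 177) [736.  344.8 115. ]
(352, 181) [740.6  18.5 115. ]
(224, 290) [398.1 346.   76. ]
(342, 298) [391.9  34.8  76. ]
```

View pics/crop0.png

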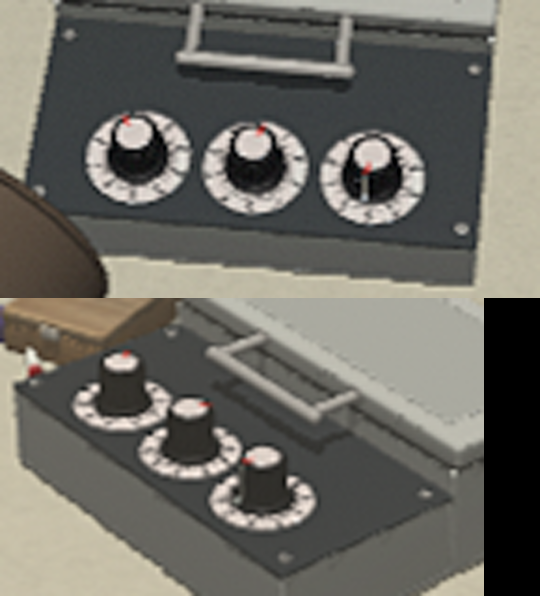

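The crop shows the left dial's red mark just left of back (about number 9), the middle's just right of back (about 0.4), and the right's towards the front (about 5.4). I'll move above the dials and measure with the wrist camera.

```bash
python3 -m handwheel '[{"hand":0.06,"x":0.14,"y":-0.2,"z":0.03,"spin":0},{"hand":0.06,"x":0.14,"y":-0.2,"z":0.03,"spin":0},{"hand":0.06,"x":0.14,"y":-0.2,"z":0.03,"spin":0},{"hand":0.06,"x":0.14,"y":-0.2,"z":0.03,"spin":0},{"hand":0.06,"x":0.14,"y":-0.2,"z":0.03,"spin":0},{"hand":0.06,"x":0.14,"y":-0.2,"z":0.03,"spin":0},{"hand":0.06,"x":0.25,"y":-0.4,"z":0.05,"spin":0},{"hand":0.06,"x":0.25,"y":-0.4,"z":0.05,"spin":0},{"hand":0.06,"x":0.25,"y":-0.4,"z":0.05,"spin":0},{"hand":0.06,"x":0.25,"y":-0.4,"z":0.05,"spin":0},{"hand":0.06,"x":0.25,"y":-0.4,"z":0.05,"spin":0},{"hand":0.06,"x":0.25,"y":-0.4,"z":0.05,"spin":0},{"hand":0.06,"x":0.25,"y":-0.4,"z":0.05,"spin":0},{"hand":0.06,"x":0.25,"y":-0.4,"z":0.05,"spin":0},{"hand":0.06,"x":0.25,"y":-0.4,"z":0.05,"spin":0}]'
python3 - <<'E'
from cell import state, read_camera
import cv2,numpy as np
n="wrist";c=read_camera(n); cv2.imwrite(f"pics/{n}1.png",c["img"][:,:,::-1]); np.savez(f"pics/{n}1.npz",**c)
print(n,c["fx"],c["cx"],c["cy"],np.round(c["T"],3).tolist(), state()["joints"].round(3))
E
```

```text
t: 1.35
eef_pos: [437.8, 196.4, 278.4]
tcp_rot: [-3.141, 0.0, 1.265]
ft_force: [-1.2, 0.6, -0.5]
opening: 0.635
wrist 422.1935579637161 318.77032733164805 237.03845375732462 [[0.301, 0.926, 0.227, 374.614], [0.954, -0.292, -0.071, 217.132], [0.0, 0.238, -0.971, 434.241], [0.0, 0.0, 0.0, 1.0]] [ 0.285  0.229  1.833  0.     1.08  -0.981]
```

View pics/wrist1.png

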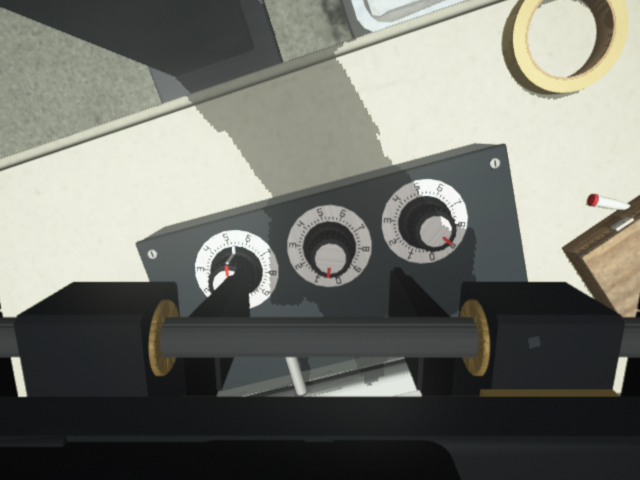

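Wrist view: all three rings are visible, with right at (236,270), middle at (329,246) and left at (425,221). The red marks are at (227,271), (328,272) and (448,241), and the roll sits beyond the safe at (570,40).

```bash
cat >> h.py <<'E'
def rings(c,boxes,thr=100):
    out=[]
    for (x0,x1,y0,y1) in boxes:
        im=c["img"][y0:y1,x0:x1].astype(int)
        m=(im.min(2)>thr).astype(np.uint8)
        cn=max(cv2.findContours(m,cv2.RETR_EXTERNAL,cv2.CHAIN_APPROX_NONE)[0],key=cv2.contourArea)
        e=cv2.fitEllipse(cv2.convexHull(cn)); p=ray(c,e[0][0]+x0,e[0][1]+y0,76.5)
        red=((im[...,0]>90)&(im[...,0]-im[...,1]>40)); v,u=np.nonzero(red)
        r=[ray(c,a+x0,b+y0,113) for a,b in zip(u,v)]
        r=np.mean(r,0) if len(r) else p
        out.append((p,r)); d=r-p
        print("ell",np.round(e[0],1)+[x0,y0],np.round(e[1],1),"axis",p.round(1),"red n",red.sum(),"off",d[:2].round(1),"cw angle world",round(float(-np.arctan2(d[1],d[0])),3))
    return out
E
python3 - <<'E'
from h import *
c=load("pics/wrist1.npz")
o=rings(c,[(380,472,175,265),(285,374,200,290),(192,280,226,290)])
d=o[0][0]-o[1][0]; print("pitch",np.hypot(*d[:2]),"yaw",np.arctan2(-d[0],d[1]))
t=load("pics/top0.npz"); o=rings(t,[(237,268,253,282),(268,299,255,285),(300,331,258,287)],150)
d=o[0][0]-o[2][0]; print("pitch2",np.hypot(*d[:2]),"yaw",np.arctan2(-d[0],d[1]))
# deck screw check in wrist
for uv in ((495,163),(152,254)): print(ray(c,*uv,76).round(1))
E
```

```text
ell [424.4 220.4] [82.8 88.8] axis [471.4 282.4  76.5] red n 40 off [11.1  6.2] cw angle world -0.513
ell [328.9 245.4] [82.  84.8] axis [468.  197.1  76.5] red n 35 off [11.8 -5.2] cw angle world 0.413
ell [236.1 269.1] [80.3 85.4] axis [464.  112.   76.5] red n 48 off [-10.6   3. ] cw angle world -2.867
pitch 85.39974553647323 yaw -0.040100515139171705
ell [251.3 268.5] [20.6 26.8] axis [465.  281.   76.5] red n 6 off [15.2  5.8] cw angle world -0.365
ell [283.  269.5] [23.9 27.6] axis [466.5 195.6  76.5] red n 5 off [10.5 -4.3] cw angle world 0.39
ell [314.5 272.4] [24.4 27.2] axis [462.6 110.7  76.5] red n 5 off [-11.    2.5] cw angle world -2.914
pitch2 170.38407738358055 yaw -0.013982089735692463
[441.7 350.8  76. ]
[428.7  45.9  76. ]
```

```bash
python3 -m handwheel '[{"hand":0.06,"x":0.033,"y":0.086,"z":-0.06,"spin":0},{"hand":0.06,"x":0.033,"y":0.086,"z":-0.06,"spin":0},{"hand":0.06,"x":0.033,"y":0.086,"z":-0.06,"spin":0},{"hand":0.06,"x":0.033,"y":0.086,"z":-0.1,"spin":0},{"hand":0.06,"x":0.033,"y":0.086,"z":-0.13,"spin":0},{"hand":0.06,"x":0.033,"y":0.086,"z":-0.16,"spin":0},{"hand":0.06,"x":0.033,"y":0.086,"z":-0.178,"spin":0},{"hand":0.06,"x":0.033,"y":0.086,"z":-0.178,"spin":0},{"hand":0.06,"x":0.033,"y":0.086,"z":-0.178,"spin":0},{"hand":0.02,"x":0.033,"y":0.086,"z":-0.178,"spin":0},{"hand":0.02,"x":0.033,"y":0.086,"z":-0.178,"spin":0},{"hand":0.02,"x":0.033,"y":0.086,"z":-0.178,"spin":0},{"hand":0.02,"x":0.033,"y":0.086,"z":-0.178,"spin":0},{"hand":0.02,"x":0.033,"y":0.086,"z":-0.178,"spin":0}]'
```

```text
t: 2.57
eef_pos: [471.1, 281.4, 101.4]
tcp_rot: [3.141, 0.001, 1.266]
ft_force: [2.8, -4.4, 10.9]
opening: 0.356
```

```bash
python3 -m handwheel '[{"hand":0.02,"spin":-1},{"hand":0.02,"spin":-2},{"hand":0.02,"spin":-3},{"hand":0.02,"spin":-4},{"hand":0.02,"spin":-5},{"hand":0.02,"spin":-6},{"hand":0.02,"spin":-7},{"hand":0.02,"spin":-8},{"hand":0.02,"spin":-9},{"hand":0.02,"spin":-10},{"hand":0.02,"spin":-11},{"hand":0.02,"spin":-12},{"hand":0.02,"spin":-13},{"hand":0.02,"spin":-14},{"hand":0.02,"spin":-14}]'
```

```text
invalid input
```

```bash
python3 -m handwheel '[{"hand":0.02,"spin":-1},{"hand":0.02,"spin":-2},{"hand":0.02,"spin":-3},{"hand":0.02,"spin":-4},{"hand":0.02,"spin":-5},{"hand":0.02,"spin":-6},{"hand":0.02,"spin":-7},{"hand":0.02,"spin":-8},{"hand":0.02,"spin":-9},{"hand":0.02,"spin":-10},{"hand":0.02,"spin":-11},{"hand":0.02,"spin":-12},{"hand":0.02,"spin":-13},{"hand":0.02,"spin":-13.9},{"hand":0.02,"spin":-13.9},{"hand":0.02,"spin":-13.9}]'; python3 -c "
from cell import state;s=state();print(s['moment'],s['joints'])"
```

```text
[-0.75899764 -0.33648457  0.03288166] [ 4.18537242e-01  5.49837677e-01  1.87298103e+00 -1.34918847e-03
  7.18980449e-01 -8.45987607e-01]invalid input
```

All keys are needed in each row, so I'll send them in full.

```bash
python3 -m handwheel '[{"hand":0.02,"x":0,"y":0,"z":0,"spin":-1},{"hand":0.02,"x":0,"y":0,"z":0,"spin":-2},{"hand":0.02,"x":0,"y":0,"z":0,"spin":-3},{"hand":0.02,"x":0,"y":0,"z":0,"spin":-4},{"hand":0.02,"x":0,"y":0,"z":0,"spin":-5},{"hand":0.02,"x":0,"y":0,"z":0,"spin":-6},{"hand":0.02,"x":0,"y":0,"z":0,"spin":-7},{"hand":0.02,"x":0,"y":0,"z":0,"spin":-8},{"hand":0.02,"x":0,"y":0,"z":0,"spin":-9},{"hand":0.02,"x":0,"y":0,"z":0,"spin":-10},{"hand":0.02,"x":0,"y":0,"z":0,"spin":-11},{"hand":0.02,"x":0,"y":0,"z":0,"spin":-12},{"hand":0.02,"x":0,"y":0,"z":0,"spin":-13},{"hand":0.02,"x":0,"y":0,"z":0,"spin":-14}]'
```

```text
t: 3.73
eef_pos: [472.1, 282.1, 101.5]
tcp_rot: [-3.141, -0.003, 0.039]
ft_force: [2.8, -0.6, 3.3]
opening: 0.348
```

```bash
python3 -m handwheel '[{"hand":0.02,"x":0,"y":0,"z":0,"spin":-1},{"hand":0.02,"x":0,"y":0,"z":0,"spin":-2},{"hand":0.02,"x":0,"y":0,"z":0,"spin":-3},{"hand":0.02,"x":0,"y":0,"z":0,"spin":-4},{"hand":0.02,"x":0,"y":0,"z":0,"spin":-5},{"hand":0.02,"x":0,"y":0,"z":0,"spin":-6},{"hand":0.02,"x":0,"y":0,"z":0,"spin":-7},{"hand":0.02,"x":0,"y":0,"z":0,"spin":-8},{"hand":0.02,"x":0,"y":0,"z":0,"spin":-9},{"hand":0.02,"x":0,"y":0,"z":0,"spin":-10},{"hand":0.02,"x":0,"y":0,"z":0,"spin":-11},{"hand":0.02,"x":0,"y":0,"z":0,"spin":-12},{"hand":0.02,"x":0,"y":0,"z":0,"spin":-13},{"hand":0.02,"x":0,"y":0,"z":0,"spin":-13.9},{"hand":0.02,"x":0,"y":0,"z":0,"spin":-13.9},{"hand":0.02,"x":0,"y":0,"z":0,"spin":-13.9}]'; python3 -c "
from cell import state;s=state();print(s['moment'],s['joints'])"
```

```text
t: 5.07
eef_pos: [473.2, 281.4, 101.6]
tcp_rot: [-3.138, -0.002, -1.17]
ft_force: [8.7, -7.2, 1.3]
opening: 0.352
[-1.59052144 -1.40563585 -0.04904458] [ 0.41742126  0.55046129  1.87099059 -0.00257261  0.7161472   1.58951746]
```

```bash
python3 -m handwheel '[{"hand":0.06,"x":0,"y":0,"z":0,"spin":0},{"hand":0.06,"x":0,"y":0,"z":0,"spin":0},{"hand":0.06,"x":0,"y":0,"z":0,"spin":0},{"hand":0.06,"x":0,"y":0,"z":0.03,"spin":0},{"hand":0.06,"x":0,"y":0,"z":0.06,"spin":0},{"hand":0.06,"x":0,"y":-0.04,"z":0.1,"spin":0},{"hand":0.06,"x":-0.004,"y":-0.085,"z":0.13,"spin":0},{"hand":0.06,"x":-0.004,"y":-0.085,"z":0.15,"spin":0},{"hand":0.06,"x":-0.004,"y":-0.085,"z":0.15,"spin":0},{"hand":0.06,"x":-0.004,"y":-0.085,"z":0.15,"spin":0}]'
python3 - <<'E'
from cell import state, read_camera
import cv2,numpy as np
n="wrist";c=read_camera(n); cv2.imwrite(f"pics/{n}2.png",c["img"][:,:,::-1]); np.savez(f"pics/{n}2.npz",**c)
E
```

```text
t: 5.9
eef_pos: [467.5, 196.4, 252.5]
tcp_rot: [-3.138, -0.0, -1.171]
ft_force: [0.7, 0.1, -0.9]
opening: 0.632
```

View pics/wrist2.png

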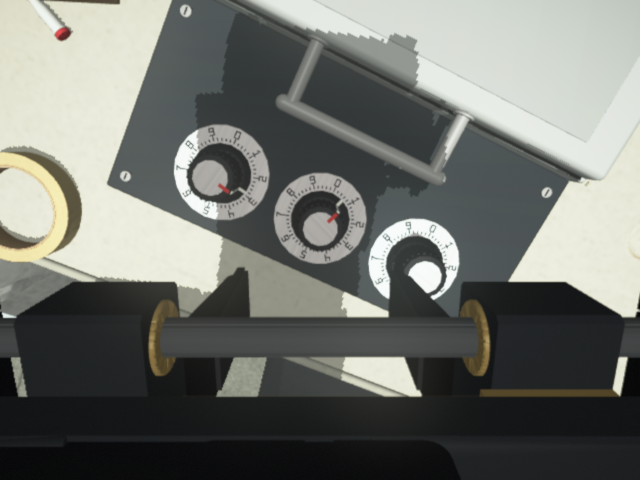

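Wrist view: the left dial (221,172) has its white pointer line running towards about (247,196), at number 3. The middle dial (320,218) is between 0 and 1, and the handle bar runs (284,102)–(441,180). I'll check the numbers.

```bash
python3 - <<'E'
from h import *
c=load("pics/wrist2.npz")
o=rings(c,[(170,273,120,224),(270,370,170,267)])
d=o[0][0]-o[1][0]; print("pitch",np.hypot(*d[:2]),"yaw",np.arctan2(-d[0],d[1]))
a,b=ray(c,284,102,108),ray(c,441,180,108); print(a.round(1),b.round(1),((a+b)/2).round(1))
# predicted pixel of pointer tip positions for left numbers
yaw=-.04
for i,ax in((0,o[0][0]),(1,o[1][0])):
  for n in ((2,3,4) if i==0 else (0,1,8)):
    w=yaw-n*.6283; print(i,n,proj(c,[ax[0]+24*np.cos(w),ax[1]+24*np.sin(w),80]).round(1))
E
```

```text
ell [220.8 172. ] [94.4 98.7] axis [473.  282.3  76.5] red n 48 off [ -3.8 -12.1] cw angle world 1.879
ell [319.8 217.8] [91.4 92.9] axis [469.7 197.   76.5] red n 52 off [10.1 -5.2] cw angle world 0.474
pitch 85.34274583710723 yaw -0.03959391768152054
[539.5 253.1 108. ] [533.8 130.9 108. ] [536.6 192.  108. ]
0 2 [250.7 176.3]
0 3 [243.3 193.6]
0 4 [227.1 202.7]
1 0 [332.9 191.3]
1 1 [346.6 204.2]
1 8 [297.5 198. ]
```

```bash
python3 -m handwheel '[{"hand":0.06,"x":0.001,"y":0.0005,"z":-0.04,"spin":0},{"hand":0.06,"x":0.001,"y":0.0005,"z":-0.08,"spin":0},{"hand":0.06,"x":0.001,"y":0.0005,"z":-0.11,"spin":0},{"hand":0.06,"x":0.001,"y":0.0005,"z":-0.14,"spin":0},{"hand":0.06,"x":0.001,"y":0.0005,"z":-0.15,"spin":0},{"hand":0.06,"x":0.001,"y":0.0005,"z":-0.15,"spin":0},{"hand":0.06,"x":0.001,"y":0.0005,"z":-0.15,"spin":0},{"hand":0.02,"x":0.001,"y":0.0005,"z":-0.15,"spin":0},{"hand":0.02,"x":0.001,"y":0.0005,"z":-0.15,"spin":0},{"hand":0.02,"x":0.001,"y":0.0005,"z":-0.15,"spin":0},{"hand":0.02,"x":0.001,"y":0.0005,"z":-0.15,"spin":0},{"hand":0.02,"x":0.001,"y":0.0005,"z":-0.15,"spin":0}]'
python3 -m handwheel '[{"hand":0.02,"x":0,"y":0,"z":0,"spin":1.2},{"hand":0.02,"x":0,"y":0,"z":0,"spin":2.4},{"hand":0.02,"x":0,"y":0,"z":0,"spin":3.6},{"hand":0.02,"x":0,"y":0,"z":0,"spin":4.8},{"hand":0.02,"x":0,"y":0,"z":0,"spin":6},{"hand":0.02,"x":0,"y":0,"z":0,"spin":7.2},{"hand":0.02,"x":0,"y":0,"z":0,"spin":8.4},{"hand":0.02,"x":0,"y":0,"z":0,"spin":9.6},{"hand":0.02,"x":0,"y":0,"z":0,"spin":10.8},{"hand":0.02,"x":0,"y":0,"z":0,"spin":12},{"hand":0.02,"x":0,"y":0,"z":0,"spin":13.2},{"hand":0.02,"x":0,"y":0,"z":0,"spin":14.4},{"hand":0.02,"x":0,"y":0,"z":0,"spin":15.6},{"hand":0.02,"x":0,"y":0,"z":0,"spin":16.8},{"hand":0.02,"x":0,"y":0,"z":0,"spin":18},{"hand":0.02,"x":0,"y":0,"z":0,"spin":19},{"hand":0.02,"x":0,"y":0,"z":0,"spin":19},{"hand":0.02,"x":0,"y":0,"z":0,"spin":19}]'
```

```text
t: 6.95
eef_pos: [469.1, 196.6, 101.6]
tcp_rot: [-3.14, -0.002, -1.168]
ft_force: [1.0, -13.7, 6.0]
opening: 0.348
t: 8.45
eef_pos: [468.2, 196.7, 101.6]
tcp_rot: [3.141, 0.0, 0.489]
ft_force: [-1.0, -8.1, 10.1]
opening: 0.352
```

```bash
python3 -m handwheel '[{"hand":0.06,"x":0,"y":0,"z":0,"spin":0},{"hand":0.06,"x":0,"y":0,"z":0,"spin":0},{"hand":0.06,"x":0,"y":0,"z":0,"spin":0},{"hand":0.06,"x":0,"y":0,"z":0.03,"spin":0},{"hand":0.06,"x":0,"y":0,"z":0.06,"spin":0},{"hand":0.06,"x":0,"y":-0.04,"z":0.1,"spin":1},{"hand":0.06,"x":-0.0035,"y":-0.085,"z":0.13,"spin":2},{"hand":0.06,"x":-0.0035,"y":-0.085,"z":0.15,"spin":3},{"hand":0.06,"x":-0.0035,"y":-0.085,"z":0.15,"spin":4},{"hand":0.06,"x":-0.0035,"y":-0.085,"z":0.15,"spin":5},{"hand":0.06,"x":-0.0035,"y":-0.085,"z":0.15,"spin":6},{"hand":0.06,"x":-0.0035,"y":-0.085,"z":0.15,"spin":6},{"hand":0.06,"x":-0.0035,"y":-0.085,"z":0.15,"spin":6}]'
python3 - <<'E'
from cell import state, read_camera
import cv2,numpy as np
n="wrist";c=read_camera(n); cv2.imwrite(f"pics/{n}3.png",c["img"][:,:,::-1]); np.savez(f"pics/{n}3.npz",**c)
E
```

```text
t: 9.53
eef_pos: [464.6, 112.6, 250.6]
tcp_rot: [-3.142, -0.0, 1.009]
ft_force: [-0.2, 0.0, -0.8]
opening: 0.634
```

View pics/wrist3.png

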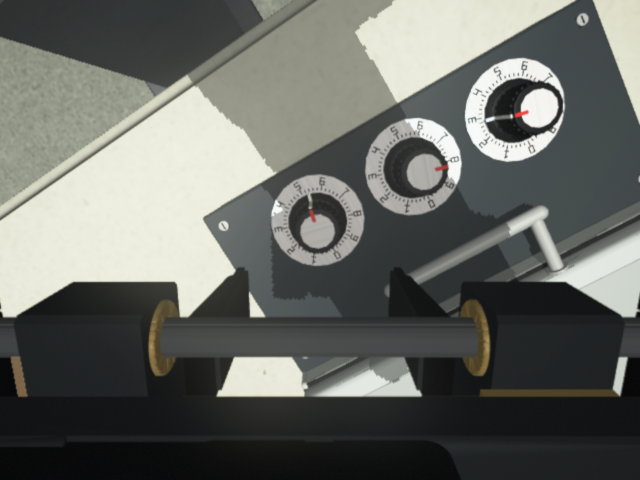

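Wrist view: the left pointer line is at (490,119), right at numeral 3 (474,119). The middle red mark is at (442,168), close to numeral 8 (455,160), and the right dial stands at (318,220).

```bash
python3 - <<'E'
from h import *
c=load("pics/wrist3.npz")
o=rings(c,[(463,570,50,165),(362,464,115,219),(269,366,172,270)])
d=o[0][0]-o[2][0]; yaw=np.arctan2(-d[0],d[1]); print("pitch",np.hypot(*d[:2]),"yaw",yaw)
for i,n in((0,3),(1,8)):
  w=yaw-n*.6283; p=o[i][0][:2]; 
  print(n,"target world cw",round(float(-np.arctan2(np.sin(w),np.cos(w))),3),"red expected px",proj(c,[*(p+13*np.array([np.cos(w),np.sin(w)])),113]).round(1),"tip px",proj(c,[*(p+24*np.array([np.cos(w),np.sin(w)])),80]).round(1))
im=c["img"].astype(int);red=((im[...,0]>90)&(im[...,0]-im[...,1]>40))
for x0,x1,y0,y1 in((463,570,50,165),(362,464,115,219)):
  v,u=np.nonzero(red[y0:y1,x0:x1]);print(u.mean()+x0,v.mean()+y0)
E
```

```text
ell [514.4 109.3] [ 96.9 108.2] axis [471.5 282.4  76.5] red n 65 off [ -2.3 -12.3] cw angle world 1.756
ell [413.1 165.9] [ 94.3 100.2] axis [467.9 197.7  76.5] red n 52 off [ 4.8 10.5] cw angle world -1.145
ell [317.1 219.6] [91.4 93.9] axis [464.2 112.3  76.5] red n 49 off [-10.6   2.6] cw angle world -2.901
pitch 170.20872190472713 yaw -0.04312458726517356
3 target world cw 1.928 red expected px [519.5 110.4] tip px [484.2 115.9]
8 target world cw -1.214 red expected px [443.4 166. ] tip px [445.3 159.8]
520.8461538461538 113.43076923076923
441.4230769230769 167.5769230769231
```

```bash
python3 - <<'E'
from h import *
yaw=-.041
for f,boxes in(("pics/wrist3.npz",(("L",463,570,50,165),("M",362,464,115,219),("R",269,366,172,270))),("pics/wrist2.npz",(("L",170,273,120,224),("M",270,370,170,267)))):
  c=load(f)
  for nm,x0,x1,y0,y1 in boxes:
    im=c["img"][y0:y1,x0:x1].astype(int); red=(im[...,0]>90)&(im[...,0]-im[...,1]>40)
    m=((im.min(2)>85)|red).astype(np.uint8); k,l,st,ce=cv2.connectedComponentsWithStats(m)
    # cap = component holding most red
    i=np.bincount(l[red]).argmax(); cap=(l==i).astype(np.uint8); cap=cv2.morphologyEx(cap,cv2.MORPH_OPEN,cv2.getStructuringElement(2,(9,9)))
    cn=max(cv2.findContours(cap,0,1)[0],key=cv2.contourArea); e=cv2.fitEllipse(cv2.convexHull(cn))
    p=ray(c,e[0][0]+x0,e[0][1]+y0,113); v,u=np.nonzero(red); r=ray(c,u.mean()+x0,v.mean()+y0,113); d=r-p
    print(f,nm,"cap",np.round(e[1],1),p.round(1),d[:2].round(1),"dial",round(float(-np.arctan2(d[1],d[0])+yaw),3))
    sm=[(st[j].tolist(),ce[j].round(1).tolist(),(lambda q,a:(round(float(-np.arctan2(*(q-a)[[1,0]])+yaw),3),round(float(np.hypot(*(q-a)[:2])),1)))(ray(c,ce[j][0]+x0,ce[j][1]+y0,80),ray(c,*(np.array([0,0])),80)*0+np.array([{"L":471.5,"M":468,"R":464.3}[nm],{"L":282.4,"M":197.4,"R":112.2}[nm],80]))) for j in range(1,k) if j!=i and 4<st[j,4]<200]
    for s in sm: print("   small",s)
E
python3 - <<'E'
from h import *
c=load("pics/wrist3.npz")
cv2.imwrite("pics/crop3.png",cv2.resize(c["img"][45:220,360:575],None,fx=3.5,fy=3.5,interpolation=cv2.INTER_CUBIC)[:,:,::-1])
E
```

```text
pics/wrist3.npz L cap [37.1 41.5] [472.2 281.7 113. ] [ -3.  -11.7] dial 1.778
pics/wrist3.npz M cap [ 94.3 105.7] [460.5 193.3 113. ] [12.2 14.9] dial -0.926
   small ([0, 0, 15, 9, 74], [4.8, 2.6], (2.864, 51.7))
   small ([0, 91, 3, 13, 25], [0.6, 98.5], (1.33, 52.9))
pics/wrist3.npz R cap [34.3 35.2] [464.9 112.  113. ] [-11.3   3. ] dial -2.928
   small ([0, 0, 10, 7, 41], [3.2, 2.0], (2.908, 50.2))
pics/wrist2.npz L cap [ 99.9 118.8] [473.7 280.3 113. ] [ -4.5 -10. ] dial 1.949
   small ([0, 1, 5, 4, 7], [1.9, 2.1], (-1.149, 51.1))
pics/wrist2.npz M cap [91.7 93.4] [476.1 199.9 113. ] [ 3.7 -8.1] dial 1.101
   small ([89, 75, 11, 22, 169], [94.7, 88.2], (1.825, 48.7))
   small ([0, 88, 19, 9, 89], [6.2, 93.5], (-2.816, 49.6))
```

View pics/crop3.png

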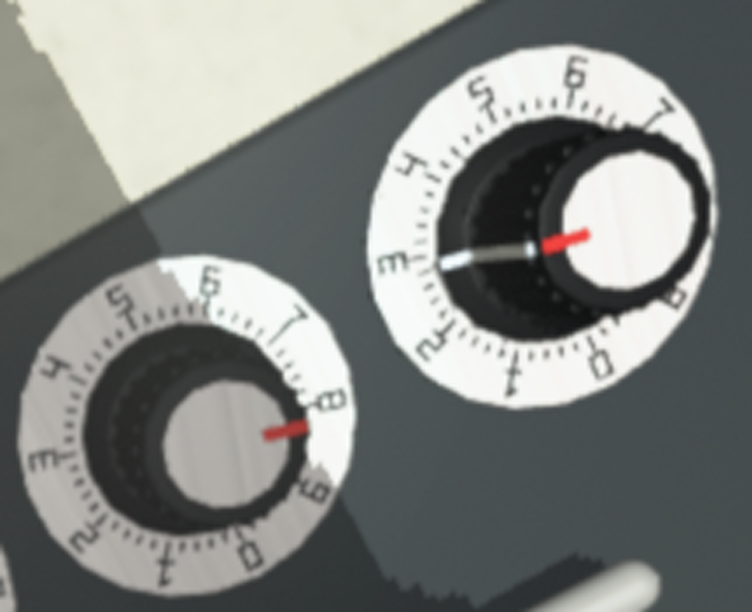

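Both dials are on their numbers: left's white tip lines up with 3's tick, middle's red mark with 8's tick, each within about 0.07 rad. Next I grip the right dial.

```bash
python3 -m handwheel '[{"hand":0.06,"x":0,"y":-0.0005,"z":-0.04,"spin":0},{"hand":0.06,"x":0,"y":-0.0005,"z":-0.08,"spin":0},{"hand":0.06,"x":0,"y":-0.0005,"z":-0.11,"spin":0},{"hand":0.06,"x":0,"y":-0.0005,"z":-0.14,"spin":0},{"hand":0.06,"x":0,"y":-0.0005,"z":-0.15,"spin":0},{"hand":0.06,"x":0,"y":-0.0005,"z":-0.15,"spin":0},{"hand":0.06,"x":0,"y":-0.0005,"z":-0.15,"spin":0},{"hand":0.02,"x":0,"y":-0.0005,"z":-0.15,"spin":0},{"hand":0.02,"x":0,"y":-0.0005,"z":-0.15,"spin":0},{"hand":0.02,"x":0,"y":-0.0005,"z":-0.15,"spin":0},{"hand":0.02,"x":0,"y":-0.0005,"z":-0.15,"spin":0},{"hand":0.02,"x":0,"y":-0.0005,"z":-0.15,"spin":0}]'
python3 -c "
from cell import state;s=state();print(s['moment'],s['joints'][5],s['tau'][5])"
python3 -m handwheel '[{"hand":0.02,"x":0,"y":0,"z":0,"spin":-0.5},{"hand":0.02,"x":0,"y":0,"z":0,"spin":-1},{"hand":0.02,"x":0,"y":0,"z":0,"spin":-1.5},{"hand":0.02,"x":0,"y":0,"z":0,"spin":-2},{"hand":0.02,"x":0,"y":0,"z":0,"spin":-2.5},{"hand":0.02,"x":0,"y":0,"z":0,"spin":-3},{"hand":0.02,"x":0,"y":0,"z":0,"spin":-3.5},{"hand":0.02,"x":0,"y":0,"z":0,"spin":-4}]'
python3 -c "
from cell import state;s=state();print(s['moment'],s['joints'][5],s['tau'][5])"
```

```text
t: 10.58
eef_pos: [464.4, 111.5, 101.2]
tcp_rot: [3.141, 0.001, 1.012]
ft_force: [1.9, -8.0, 10.3]
opening: 0.356
[-1.36292519 -0.27651163  0.0496604 ] -0.9136243546877197 0.028964598895981908
t: 11.25
eef_pos: [464.5, 111.6, 101.3]
tcp_rot: [3.141, 0.0, 0.661]
ft_force: [-2.3, -4.6, 6.3]
opening: 0.352
[-0.837273    0.43267254  0.07611958] -0.5625090524709724 -0.7888217456638813
```

```bash
cat > st.py <<'E'
from cell import state
s=state();print("Mz",s['moment'][2].round(3),"tau6",s['tau'][5].round(3),"j6",s['joints'][5].round(4))
E
python3 -m handwheel '[{"hand":0.02,"x":0,"y":0,"z":0,"spin":-0.5},{"hand":0.02,"x":0,"y":0,"z":0,"spin":-1},{"hand":0.02,"x":0,"y":0,"z":0,"spin":-1.5},{"hand":0.02,"x":0,"y":0,"z":0,"spin":-2}]';python3 st.py
python3 -m handwheel '[{"hand":0.02,"x":0,"y":0,"z":0,"spin":-0.5},{"hand":0.02,"x":0,"y":0,"z":0,"spin":-1},{"hand":0.02,"x":0,"y":0,"z":0,"spin":-1.5},{"hand":0.02,"x":0,"y":0,"z":0,"spin":-2}]';python3 st.py
```

```text
t: 11.58
eef_pos: [464.6, 111.7, 101.3]
tcp_rot: [3.141, -0.0, 0.486]
ft_force: [-1.0, -4.5, 5.0]
opening: 0.351
Mz 0.089 tau6 -0.76 j6 -0.3879
t: 11.92
eef_pos: [464.7, 111.7, 101.3]
tcp_rot: [3.141, -0.001, 0.312]
ft_force: [-1.6, -3.3, 6.2]
opening: 0.355
Mz 0.114 tau6 -0.726 j6 -0.2134
```

```bash
python3 -m handwheel '[{"hand":0.02,"x":0,"y":0,"z":0,"spin":-0.5},{"hand":0.02,"x":0,"y":0,"z":0,"spin":-1},{"hand":0.02,"x":0,"y":0,"z":0,"spin":-1.5},{"hand":0.02,"x":0,"y":0,"z":0,"spin":-2}]';python3 st.py
python3 -m handwheel '[{"hand":0.02,"x":0,"y":0,"z":0,"spin":-0.5},{"hand":0.02,"x":0,"y":0,"z":0,"spin":-1},{"hand":0.02,"x":0,"y":0,"z":0,"spin":-1.5},{"hand":0.02,"x":0,"y":0,"z":0,"spin":-2}]';python3 st.py
```

```text
t: 12.25
eef_pos: [464.8, 111.7, 101.3]
tcp_rot: [3.141, -0.001, 0.137]
ft_force: [-1.0, -3.7, 5.8]
opening: 0.351
Mz -0.013 tau6 -0.829 j6 -0.0388
t: 12.58
eef_pos: [464.9, 111.7, 101.3]
tcp_rot: [3.141, -0.001, -0.037]
ft_force: [-0.7, -3.7, 4.4]
opening: 0.353
Mz 0.026 tau6 -0.866 j6 0.1359
```

```bash
python3 -m handwheel '[{"hand":0.02,"x":0,"y":0,"z":0,"spin":-0.5},{"hand":0.02,"x":0,"y":0,"z":0,"spin":-1},{"hand":0.02,"x":0,"y":0,"z":0,"spin":-1.5}]';python3 st.py
python3 -m handwheel '[{"hand":0.02,"x":0,"y":0,"z":0,"spin":-0.5},{"hand":0.02,"x":0,"y":0,"z":0,"spin":-1},{"hand":0.02,"x":0,"y":0,"z":0,"spin":-1.5}]';python3 st.py
```

```text
t: 12.83
eef_pos: [465.0, 111.7, 101.3]
tcp_rot: [3.141, -0.001, -0.168]
ft_force: [-0.0, -4.0, 4.7]
opening: 0.351
Mz 0.062 tau6 -0.817 j6 0.2667
t: 13.08
eef_pos: [465.0, 111.7, 101.3]
tcp_rot: [3.141, -0.001, -0.299]
ft_force: [0.3, -4.1, 5.5]
opening: 0.351
Mz 0.416 tau6 -0.441 j6 0.3973
```

Torque has jumped to 0.42 N m. One small further turn to confirm the stop.

```bash
python3 -m handwheel '[{"hand":0.02,"x":0,"y":0,"z":0,"spin":-0.5},{"hand":0.02,"x":0,"y":0,"z":0,"spin":-0.5}]';python3 st.py
```

```text
t: 13.25
eef_pos: [465.1, 111.7, 101.3]
tcp_rot: [3.142, -0.002, -0.342]
ft_force: [0.3, -5.2, 5.7]
opening: 0.352
Mz 0.444 tau6 1.319 j6 0.4406
```

Stopped dead: the gripper is slipping at 0.44 N m after about 1.3 rad. Next I release and go over the handle at about (535,194.5,108).

```bash
python3 -m handwheel '[{"hand":0.06,"x":0,"y":0,"z":0,"spin":0},{"hand":0.06,"x":0,"y":0,"z":0,"spin":0},{"hand":0.06,"x":0,"y":0,"z":0,"spin":0},{"hand":0.06,"x":0,"y":0,"z":0.03,"spin":0},{"hand":0.05,"x":0,"y":0,"z":0.06,"spin":0},{"hand":0.035,"x":0.02,"y":0.02,"z":0.08,"spin":1},{"hand":0.035,"x":0.04,"y":0.05,"z":0.08,"spin":2},{"hand":0.035,"x":0.07,"y":0.083,"z":0.08,"spin":3},{"hand":0.035,"x":0.07,"y":0.083,"z":0.08,"spin":3.5},{"hand":0.035,"x":0.07,"y":0.083,"z":0.08,"spin":3.5},{"hand":0.035,"x":0.07,"y":0.083,"z":0.08,"spin":3.5},{"hand":0.035,"x":0.07,"y":0.083,"z":0.08,"spin":3.5}]'
python3 - <<'E'
from cell import read_camera
import cv2,numpy as np
a=read_camera("wrist");b=read_camera("scene")
cv2.imwrite("pics/h.png",np.hstack([cv2.resize(a["img"],(400,300)),cv2.resize(b["img"][120:330,200:480],(400,300))])[:,:,::-1])
E
```

```text
t: 14.25
eef_pos: [533.8, 194.4, 180.4]
tcp_rot: [3.141, 0.001, -0.037]
ft_force: [-0.3, -0.6, 0.1]
opening: 0.365
```

View pics/h.png

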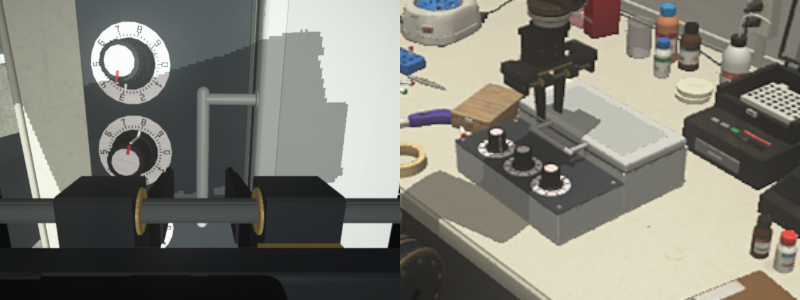

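The wrist view shows the bar (x≈202 of 400) centred between the fingers, left pointer at 3 and middle at 8. The scene view agrees. I'll descend, grip, and do a short test lift.

```bash
python3 -m handwheel '[{"hand":0.035,"x":0.001,"y":0,"z":-0.02,"spin":0},{"hand":0.035,"x":0.001,"y":0,"z":-0.04,"spin":0},{"hand":0.035,"x":0.001,"y":0,"z":-0.06,"spin":0},{"hand":0.035,"x":0.001,"y":0,"z":-0.077,"spin":0},{"hand":0.035,"x":0.001,"y":0,"z":-0.077,"spin":0},{"hand":0.035,"x":0.001,"y":0,"z":-0.077,"spin":0},{"hand":0,"x":0.001,"y":0,"z":-0.077,"spin":0},{"hand":0,"x":0.001,"y":0,"z":-0.077,"spin":0},{"hand":0,"x":0.001,"y":0,"z":-0.077,"spin":0},{"hand":0,"x":0.001,"y":0,"z":-0.077,"spin":0},{"hand":0,"x":0.001,"y":0,"z":-0.077,"spin":0}]'
python3 -m handwheel '[{"hand":0,"x":0,"y":0,"z":0.005,"spin":0},{"hand":0,"x":0.001,"y":0,"z":0.01,"spin":0},{"hand":0,"x":0.002,"y":0,"z":0.021,"spin":0},{"hand":0,"x":0.002,"y":0,"z":0.021,"spin":0}]'
```

```text
t: 15.27
eef_pos: [536.6, 195.1, 104.4]
tcp_rot: [-3.141, -0.003, -0.035]
ft_force: [5.1, 0.2, 2.0]
opening: 0.111
t: 15.6
eef_pos: [538.5, 194.9, 126.0]
tcp_rot: [-3.141, -0.002, -0.035]
ft_force: [3.7, -2.3, -2.7]
opening: 0.107
```

The lid lifts freely, so it is unlocked. I'll follow the arc to about 1.35 rad.

```bash
python3 -m handwheel '[{"hand":0,"x":0.002,"y":0,"z":0.011,"spin":0},{"hand":0,"x":0.004,"y":0,"z":0.021,"spin":0},{"hand":0,"x":0.007,"y":0,"z":0.031,"spin":0},{"hand":0,"x":0.01,"y":0,"z":0.041,"spin":0},{"hand":0,"x":0.014,"y":-0.001,"z":0.051,"spin":0},{"hand":0,"x":0.018,"y":-0.001,"z":0.06,"spin":0},{"hand":0,"x":0.0225,"y":-0.001,"z":0.07,"spin":0},{"hand":0,"x":0.0275,"y":-0.001,"z":0.079,"spin":0},{"hand":0,"x":0.033,"y":-0.001,"z":0.088,"spin":0},{"hand":0,"x":0.039,"y":-0.0015,"z":0.096,"spin":0},{"hand":0,"x":0.0455,"y":-0.002,"z":0.1045,"spin":0},{"hand":0,"x":0.0525,"y":-0.002,"z":0.1125,"spin":0},{"hand":0,"x":0.06,"y":-0.0025,"z":0.12,"spin":0},{"hand":0,"x":0.0675,"y":-0.003,"z":0.127,"spin":0},{"hand":0,"x":0.0755,"y":-0.003,"z":0.134,"spin":0},{"hand":0,"x":0.0835,"y":-0.0035,"z":0.1405,"spin":0},{"hand":0,"x":0.0835,"y":-0.0035,"z":0.1405,"spin":0}]'
```

```text
t: 17.02
eef_pos: [621.3, 191.3, 267.9]
tcp_rot: [3.141, -0.001, -0.035]
ft_force: [-11.0, -2.7, 16.1]
opening: 0.108
```

```bash
python3 -m handwheel '[{"hand":0,"x":0.0085,"y":0,"z":0.006,"spin":0},{"hand":0,"x":0.0175,"y":-0.001,"z":0.0115,"spin":0},{"hand":0,"x":0.027,"y":-0.001,"z":0.0165,"spin":0},{"hand":0,"x":0.036,"y":-0.0015,"z":0.021,"spin":0},{"hand":0,"x":0.046,"y":-0.002,"z":0.0255,"spin":0},{"hand":0,"x":0.0555,"y":-0.002,"z":0.029,"spin":0},{"hand":0,"x":0.0655,"y":-0.0025,"z":0.0325,"spin":0},{"hand":0,"x":0.0755,"y":-0.003,"z":0.035,"spin":0},{"hand":0,"x":0.0825,"y":-0.003,"z":0.0365,"spin":0},{"hand":0,"x":0.0825,"y":-0.003,"z":0.0365,"spin":0},{"hand":0,"x":0.0825,"y":-0.003,"z":0.0365,"spin":0},{"hand":0.03,"x":0.0825,"y":-0.003,"z":0.0365,"spin":0},{"hand":0.04,"x":0.0825,"y":-0.003,"z":0.0365,"spin":0},{"hand":0.04,"x":0.0825,"y":-0.003,"z":0.0365,"spin":0}]'
```

```text
t: 18.18
eef_pos: [703.8, 188.7, 301.7]
tcp_rot: [-3.141, -0.001, -0.035]
ft_force: [2.6, -0.8, 0.9]
opening: 0.263
```

```bash
python3 -m handwheel '[{"hand":0.04,"x":0,"y":0,"z":0,"spin":0},{"hand":0.04,"x":0,"y":0,"z":0.01,"spin":0},{"hand":0.04,"x":0,"y":0,"z":0.03,"spin":0},{"hand":0.04,"x":0,"y":0,"z":0.06,"spin":0},{"hand":0.04,"x":0,"y":0,"z":0.08,"spin":0},{"hand":0.04,"x":-0.03,"y":0.03,"z":0.1,"spin":0},{"hand":0.04,"x":-0.06,"y":0.06,"z":0.1,"spin":0},{"hand":0.04,"x":-0.09,"y":0.09,"z":0.1,"spin":0},{"hand":0.04,"x":-0.12,"y":0.12,"z":0.1,"spin":0},{"hand":0.04,"x":-0.14,"y":0.15,"z":0.1,"spin":0},{"hand":0.04,"x":-0.16,"y":0.18,"z":0.1,"spin":0},{"hand":0.04,"x":-0.16,"y":0.18,"z":0.1,"spin":0},{"hand":0.04,"x":-0.16,"y":0.18,"z":0.1,"spin":0},{"hand":0.04,"x":-0.16,"y":0.18,"z":0.1,"spin":0}]'
python3 - <<'E'
from cell import read_camera
import cv2,numpy as np
a=read_camera("top");b=read_camera("scene");np.savez("pics/topE.npz",**a);np.savez("pics/sceneE.npz",**b)
cv2.imwrite("pics/end.png",np.hstack([cv2.resize(a["img"][130:330,200:467],(400,300),interpolation=cv2.INTER_CUBIC),cv2.resize(b["img"][100:320,180:473],(400,300),interpolation=cv2.INTER_CUBIC)])[:,:,::-1])
E
```

```text
t: 19.35
eef_pos: [543.5, 368.4, 402.0]
tcp_rot: [3.141, 0.0, -0.035]
ft_force: [0.2, -0.3, -0.7]
opening: 0.421
```

View pics/end.png

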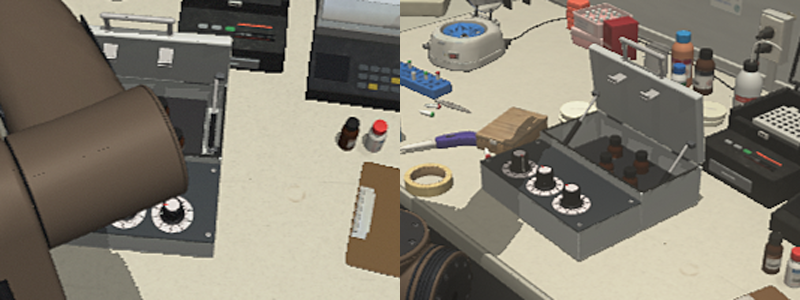

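The lid stands open on its struts, the arm is clear, and the vial, bottle and roll are in place. I'll let it settle, then check the lid angle and the bystanders numerically.

```bash
python3 -m handwheel '[{"hand":0.04,"x":0,"y":0,"z":0,"spin":0},{"hand":0.04,"x":0,"y":0,"z":0,"spin":0},{"hand":0.04,"x":0,"y":0,"z":0,"spin":0},{"hand":0.04,"x":0,"y":0,"z":0,"spin":0},{"hand":0.04,"x":0,"y":0,"z":0,"spin":0},{"hand":0.04,"x":0,"y":0,"z":0,"spin":0},{"hand":0.04,"x":0,"y":0,"z":0,"spin":0},{"hand":0.04,"x":0,"y":0,"z":0,"spin":0},{"hand":0.04,"x":0,"y":0,"z":0,"spin":0},{"hand":0.04,"x":0,"y":0,"z":0,"spin":0},{"hand":0.04,"x":0,"y":0,"z":0,"spin":0},{"hand":0.04,"x":0,"y":0,"z":0,"spin":0}]'
python3 - <<'E'
from h import *
from cell import read_camera
s=read_camera("scene"); e=load("pics/sceneE.npz"); s0=load("pics/scene0.npz")
D=lambda a,b,x0,x1,y0,y1:np.abs(a["img"][y0:y1,x0:x1].astype(int)-b["img"][y0:y1,x0:x1]).max(2)
print("lid change since 1 s ago",(D(s,e,300,420,120,260)>25).sum(),"| bystanders vs start: roll",(D(s,s0,180,220,215,246)>40).sum(),"vial/bottle",(D(s,s0,440,485,265,315)>40).sum())
for th in (1.2,1.3,1.4):
  x=-210*np.cos(th)+8*np.sin(th);z=210*np.sin(th)+8*np.cos(th)
  print(th,[proj(s,[746+x+.041*y,186+y,100+z]).round(1).tolist() for y in (50,-50)])
im=np.vstack([cv2.resize(s["img"][120:180,310:400],None,fx=6,fy=6,interpolation=cv2.INTER_CUBIC),cv2.resize(s["img"][195:235,235:325],None,fx=6,fy=6,interpolation=cv2.INTER_CUBIC)])
cv2.imwrite("pics/fin.png",im[:,:,::-1])
E
```

```text
t: 20.45
eef_pos: [543.6, 368.5, 401.7]
tcp_rot: [-3.142, -0.0, -0.035]
ft_force: [0.5, -0.7, -0.2]
opening: 0.423
lid change since 1 s ago 0 | bystanders vs start: roll 6 vial/bottle 0
1.2 [[333.6, 136.4], [358.0, 148.0]]
1.3 [[338.9, 132.7], [363.4, 144.1]]
1.4 [[344.2, 129.6], [368.7, 140.8]]
```

View pics/fin.png

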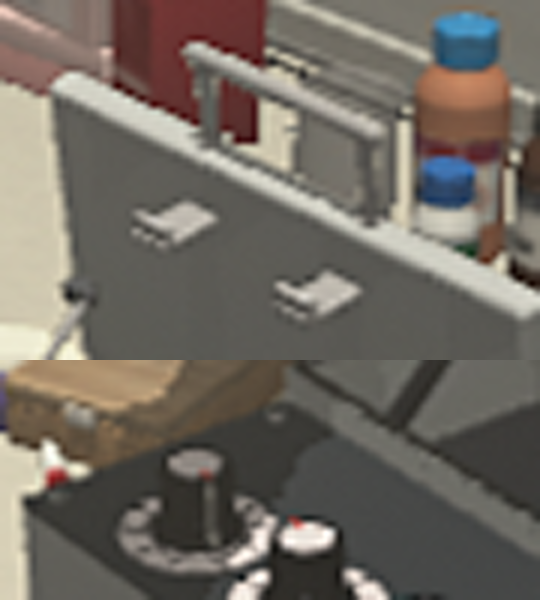

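The bar's middle is at (357,135), against (356.5,135.2) predicted for 1.4 rad, and nothing has moved in the last second. The dials still show 3 and 8, so I'm handing in.

```bash
python3 -c "
from cell import job_done,state
print(job_done(),state()['t'])"
```

```text
the job is handed in; nothing more can be done
the job is handed in; nothing more can be done
```

The safe is unlocked and its lid stands open on the struts; I handed the job in at about 20.5 s of robot time.

**Dials:** I turned the left dial 2.44 rad clockwise to 3 and the middle dial 1.66 rad anticlockwise to 8. The right dial went slowly clockwise and stopped dead after about 1.3 rad, with the torque at 0.44 N m against about 0.05–0.1 before.

**Lid:** I gripped the bar, followed its arc to about 1.3 rad, then let go and moved the arm clear.

**Last checks:**
- **Lid angle:** the bar's image position matches 1.4 rad to about 1 pixel, and the lid had not changed over the last second.
- **Loose things:** the vial and bottle show no change since the start. The roll showed only 6 changed pixels, and I did not see it move.
- **Contact:** the arm was clear of everything, with forces around zero.

**Disagreement:** the dial readings did not all agree. For the left dial, the red-mark estimates ran from 0.17 rad below 3 to 0.06 rad above it, while the white pointer against the numeral's tick showed it within about 0.05 rad. The middle dial read about 0.07 rad past 8 by one method and within 0.05 rad by another. The bolt dropping in means the lock took both. At the end I could see that both still stood about where I had set them, but I did not measure them again.

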